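Close up the tea chest

ROBOT

A 7-joint arm with a two-finger parallel gripper is mounted at the origin on the work surface. World frame = base frame: x ahead of the robot, y to its left, z up, the work surface at z = 0. Lengths are in m, angles in rad, forces in N, time in s.
With the tool pointing down it reaches from about 0.4 to 0.85 m from the base axis. Payload 6.9 kg.
Tool frame: the origin (TCP) lies between the finger pads; the fingertips stand 8 mm ahead of it and the grasp point (between the pads) lies 11 mm behind it; x points along the fingers, y is the direction in which the jaws open and shut, and the axes are right-handed (so a half turn about x gives the same grasp; the last joint's range is limited). The gripper opens to 85 mm and grips with 20 to 120 N. Pads are 22 mm wide; open, the fingers measure 114 mm over their backs; the gripper's body (76 mm by 85 mm) begins 54 mm behind the grasp point. The pads swing forward as they close: fully open they stand 13 mm farther back than shut.
Start: joints at [-1.192, 0.507, -0.238, 1.5, 0.126, 1.149, -0.155], TCP at [0.169, 0.602, 0.239] pointing down, gripper open.
Joint ranges: [-3.08, 3.08], [-0.24, 2.05], [-1.43, 1.35], [0, 2.5], [-1.52, 4.66], [0.17, 1.96], [-2.89, 2.89]. Speed limits (rad/s): [2.39, 2.39, 3.14, 3.14, 3.14, 3.14, 3.14].

INTERFACE

Orientations are given as a rotation vector (axis times angle).
In Python, from rig import get_state, get_image, get_calibration, hand_in, spot_in, regions_of gives the robot as it stands. The module is installed in compiled form; this text tells all that it offers.
- The arm moves only by the tool carry_out, never from a script. Its argument "deltas" is text: rows parted by semicolons, each of 6 numbers parted by spaces: the shift along the tool's x, y, z in cm, then the turn, a rotation vector about the tool's x, y, z in degrees. In form: x y z ax ay az; .... A call has 1 to 8 rows; each row is the pose to reach, as a shift and turn from the pose commanded when the call began, along the tool's axes at that moment; what a row does not reach only later rows make up. A row lasts 1/12 s, in which the tool goes at most 41.7 mm and 7.16 degrees, less where a joint would pass 70% of its speed; a pose out of reach is approached as far as the arm can. A call with a gripper value outside its range is refused whole. "fingers" is the opening, from -1 (shut) to 1 (fully open), so that 0 is half open, set as the call begins (left out, the last holds). The fingers move at their own pace and stop on an object; "squeeze" is the grip in N (left out, the last holds). Time passes only in rows, so rows that repeat a pose let the fingers close. It gives the time, the measured TCP pose, the force and the opening at its end, in the units of the state.
- get_state(): the state, without advancing time (a new reading comes with each control period).
- get_image(name): name is "scene" or "side" or "wrist"; returns the picture (400x640x3 uint8, blue, green, red); there is no depth.
- get_calibration(name): a dict with "fovy" (degrees; the focal length in pixels is half the picture's height over the tangent of half this angle, whatever the lens; pixels are square), "cx", "cy" (the principal point, pixels), "view" (4x4, takes a point from world to camera coordinates); the wrist camera has in their place "hand_eye" (4x4, takes a point from camera to tool coordinates, whose origin is the TCP and whose axes are the tool frame's). Camera axes: x right, y up, looking along -z (the intrinsics and any distortion apply to the point x, -y, -z); pixel columns grow to the right and rows downward; lengths in m; the calibration is good to about 2 mm. A picture is of the moment at which its call begins: read the wrist's pose just before it. get_calibration takes no time and is no camera call.
- hand_in(): hands the job in, once; it reports no verdict.
Trained networks look in the newest picture that a camera, given by its name, has taken for a name from the list of things; names that differ only in an ending like _2 or _b are one class to them, and where a whole thing is asked for, a point or a joint stands for the part that bears it (a point fixed in the world has none). Each returns a list of dicts, best first, with "score" (0 to 1); they miss things now and then, are a little off and sometimes report something else, mostly with a low value. They report only what shows in the picture. A call takes as long as a camera call.
- spot_in(label, camera): "position" ([row, column] as shares, 0 to 1, of the picture: columns of its width, rows of its height, amid what is visible of it).
- regions_of(label, camera): "pixels" (400x640 bool, what is visible of it) and "position" ([row, column] as shares, 0 to 1, of the picture: columns of its width, rows of its height, amid what is visible of it).
The state is a dict: "t": time; "joints": joint angles; "dq": joint speeds; "joint_efforts": joint torques, N m; "ee_pos": TCP position; "orientation": TCP orientation; "force": force on the tool from outside, world axes, zero at the start; "torque": the same for the moment, N m; "grip_width": finger opening in m.
Only numpy, scipy, OpenCV 4.12 (cv2) and the standard library are available. Lean on these libraries where they do the work, as an engineer would, in place of code of your own. Each camera call takes 0.05 s, during which the arm holds its last target. There are 200 camera calls.

TASK

Someone has made tea and left the wooden tea chest gaping. Without gripping anything, close it up with your fingertips: push both of its drawers fully home and push its lid gently down until it is fully shut. Do not press hard or shove the chest along the worktop, and leave the mug, the canister and the sugar bowl where they stand.

Things in the scene. Friction and masses are not known exactly. Their poses are not given: they have to be found in the camera images.
- chest: Tea chest of pale wood, 180 mm deep (its x) by 280 mm wide (its y), 82 mm high without the lid, 92 mm with it shut; about 3 kg, loose on the worktop. Origin: centre of its underside. Its -x side is the front, with two drawers side by side, facing the robot give or take 15 degrees; z is up. Above the drawers lies a tray of sachets under the lid.
- drawer_left (a joint): How far the left drawer (chest's +y side, the robot's left) is pulled out, in m: 0 is shut, its front flush with the chest's; at most 0.11. It slides out along the chest's -x, with about 1.5 N of friction, stays where it is left and stops dead at 0.
- drawer_right (a joint): The same for the right drawer (the chest's -y side).
- front_left: Front panel of the left drawer with its knob: 121 mm wide, 47 mm high, 12 mm thick, spanning 9 to 56 mm above the worktop. Origin: middle of the lower edge of its outer face, 67.5 mm to the chest's +y, 90 mm ahead of the chest's centre when shut. Axes as the chest's.
- front_right: The same of the right drawer, 67.5 mm to the chest's -y.
- drawer_left_knob (a point): Centre of the flat outer end of the left drawer's round steel knob (20 mm in diameter, standing 22 mm proud of the drawer's face, its axis 38 mm above the worktop, in the middle of the panel's width). Axes as the chest's.
- drawer_right_knob (a point): The same point on the right drawer's knob.
- lid (a joint): Opening angle of the lid in rad: 0 is shut, lying level on the chest; grows as the front edge rises; at most 1.4. A stiff hinge holds it at any angle; pushing it down takes some 2 to 4 N near its edge.
- lid_hinge (a point): Middle of the hinge line, along the chest's rear (+x) top edge, 82 mm above the worktop. Axes turn with the lid: x lies along the lid from its front edge to the hinge, y along the hinge, z out of its outer (upper) face.
- lid_edge (a point): Middle of the lid's free edge, on its outer (upper) face, 180 mm from the hinge. The lid is a plain wooden board 180 by 280 mm, 10 mm thick, the hinge line being on its under face. Axes as lid_hinge.
- mug: White mug, 80 mm across, 95 mm high, with a handle, standing near the chest. Origin: centre of its underside. Leave alone.
- canister: Dark steel canister with a bright cap, 84 mm across, 140 mm high, standing near the chest. Origin: centre of its underside. Leave alone.
- sugar_bowl: White bowl, 96 mm across, 60 mm high, standing near the chest. Origin: centre of its underside. Leave alone.

How it is judged:
By the outcome, as a careful person would: the job done as asked, in the order asked, and still so for the second after the job is handed in, with the robot touching nothing.
It also fails if it takes over 58 s, if anything falls off the work surface, if the arm or the gripper's body presses on something with over 40 N, if the wrist force passes 120 N, or if a joint passes its speed limit or range.

## Working session

There is one attempt and no reset: what is moved stays moved. The work goes in short steps, Python scripts to look and compute and a tool call to move; the robot and the scene stay as the last step left them, time stands still between calls to the robot, and variables do not carry over. Pictures are saved under pics/ and viewed, about 8 in all and at most 12, crops included, and the job is handed in when it is done.

Besides the shell and the picture viewer there is one more tool, called after "Call:" in YAML: its name, and indented under it one key for each argument. carry_out: Moves the arm, as the interface text tells. Its arguments: {"type":"object","properties":{"deltas":{"type":"string"},"fingers":{"type":"number"},"squeeze":{"type":"number"}},"required":["deltas"]}

```bash
mkdir -p pics; python3 - <<'E'
from rig import *
import cv2,numpy as np
s=get_state();print({k:np.round(v,3) for k,v in s.items()})
for n in("scene","side"):
    cv2.imwrite(f"pics/{n}0.png",get_image(n)); c=get_calibration(n);print(n,c)
    for l in("chest","front_left","front_right","drawer_left_knob","drawer_right_knob","lid","lid_edge","mug","canister","sugar_bowl"):
        print(l,[(round(d["score"],2),np.round(np.array(d["position"])*[400,640],1)) for d in spot_in(l,n)[:2]])
print(get_calibration("wrist"))
E
```

```text
{'t': np.float64(0.0), 'joints': array([-1.191,  0.508, -0.238,  1.501,  0.126,  1.149, -0.155]), 'dq': array([-0.   ,  0.   ,  0.003, -0.   ,  0.001, -0.   ,  0.002]), 'joint_efforts': array([-1.0000e-03, -6.2062e+01, -2.1860e+00, -2.4965e+01,  1.3000e-02,
        1.2000e-02, -0.0000e+00]), 'ee_pos': array([0.169, 0.601, 0.238]), 'orientation': array([ 0.214,  1.56 , -0.216]), 'force': array([ 0.64 ,  0.443, -0.132]), 'torque': array([-0.067, -0.002, -0.001]), 'grip_width': np.float64(0.086)}
scene {'fovy': 46.281347229053125, 'cx': 325.9623455691078, 'cy': 195.16208396859614, 'view': array([[ 0.59420755,  0.80427031,  0.00816447, -0.36730107],
       [-0.62353934,  0.4542213 ,  0.63630316,  0.29708075],
       [ 0.50805127, -0.383187  ,  0.7713959 , -1.2542791 ],
       [ 0.        ,  0.        ,  0.        ,  1.        ]])}
chest [(0.66, array([207.3, 379.1]))]
front_left [(0.73, array([158.7, 347. ]))]
front_right [(0.92, array([195.6, 302.7]))]
drawer_left_knob [(0.78, array([162.5, 344.7]))]
drawer_right_knob [(0.65, array([196.6, 301.4]))]
lid [(0.74, array([191.6, 408.3])), (
[... 833 characters left out ...]
, 341.8]))]
lid [(0.92, array([192.9, 254.9]))]
lid_edge [(0.59, array([193. , 256.8])), (0.2, array([320.9, 258.7]))]
mug [(0.62, array([317.6, 260.5])), (0.58, array([235.6, 291.1]))]
canister [(0.89, array([310.6, 349.2]))]
sugar_bowl [(0.65, array([171. , 316.5]))]
{'fovy': 68.013523769776, 'cx': 321.3133088493902, 'cy': 197.34454922454938, 'hand_eye': array([[-1.60337502e-04,  2.96037690e-01, -9.55176246e-01,
        -1.35761830e-01],
       [ 9.99999957e-01, -1.87106765e-04, -2.25851669e-04,
         1.60642426e-04],
       [-2.45580543e-04, -9.55176241e-01, -2.96037647e-01,
        -7.63291638e-02],
       [ 0.00000000e+00,  0.00000000e+00,  0.00000000e+00,
         1.00000000e+00]])}
```

View pics/scene0.png

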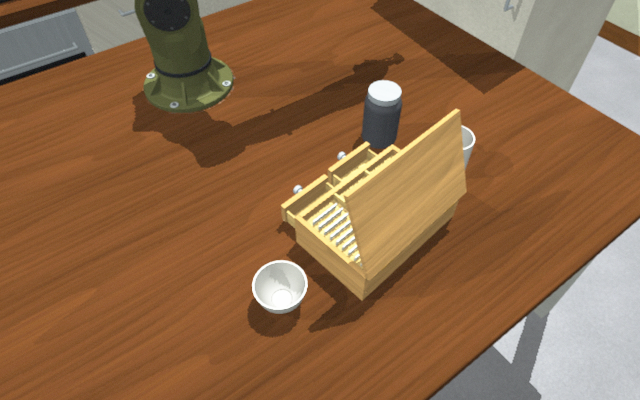

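View pics/side0.png

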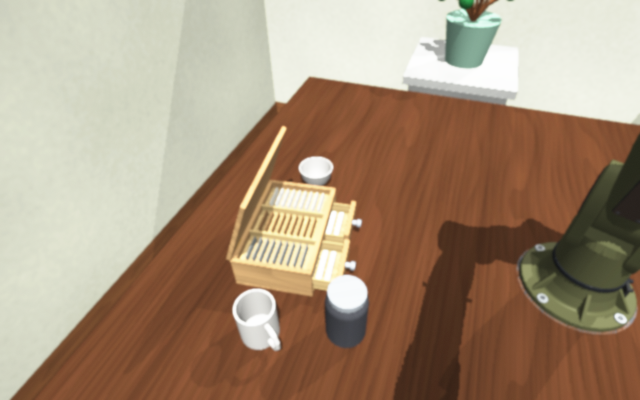

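The scene view looks from behind the chest. The lid is at (410,190), both drawers are out with knobs at (344,157) and (298,190), the bowl is at (280,285), the canister at (383,110) and the mug at (465,150). The side view shows knobs at (349,265) and (356,224). I'll zoom in for corner points.

```bash
python3 - <<'E'
import cv2
a=cv2.imread("pics/scene0.png")[105:305,265:485]; cv2.imwrite("pics/c1.png",cv2.resize(a,None,fx=3,fy=3,interpolation=2)[:600])
a=cv2.imread("pics/side0.png")[120:310,220:370]; cv2.imwrite("pics/c2.png",cv2.resize(a,None,fx=3,fy=3,interpolation=2))
E
```

```text
(no output)
```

View pics/c1.png

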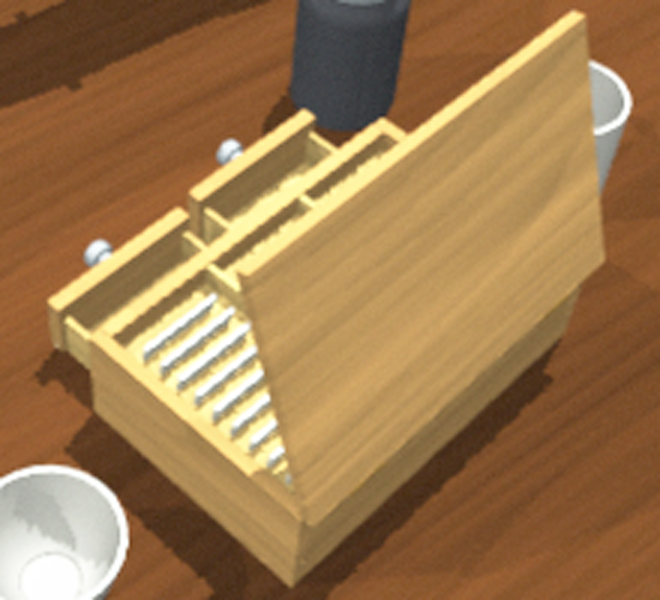

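View pics/c2.png

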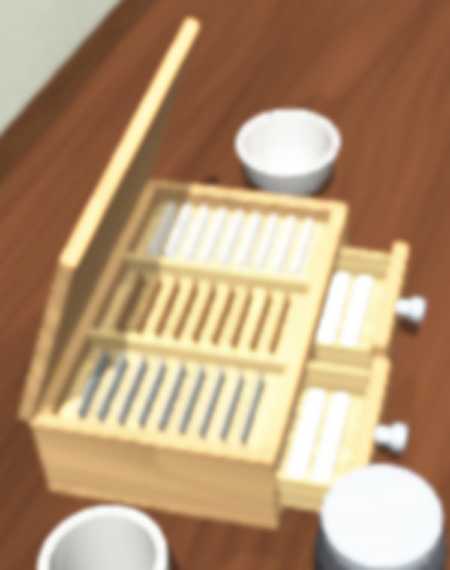

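```bash
cat > fit.py <<'E'
import numpy as np
from scipy.optimize import least_squares
from rig import get_calibration
C={n:get_calibration(n) for n in("scene","side")}
def proj(n,P):
    c=C[n];p=(c["view"]@np.append(P,1))[:3];f=200/np.tan(np.radians(c["fovy"]/2))
    return np.array([c["cx"]+f*p[0]/-p[2],c["cy"]+f*p[1]/p[2]])
def ch(q,P): # chest frame -> world
    c,s=np.cos(q[2]),np.sin(q[2]);return np.array([q[0]+c*P[0]-s*P[1],q[1]+s*P[0]+c*P[1],P[2]])
def lid(q,r,y,t): # r from hinge along the lid, t above under face
    a=q[5];return ch(q,(.09-r*np.cos(a)+t*np.sin(a),y,.082+r*np.sin(a)+t*np.cos(a)))
def drw(q,side,y,z,proud=0):
    d=q[3] if side>0 else q[4];return ch(q,(-.09-d-proud,side*.0675+y,z))
E
cat > f1.py <<'E'
from fit import *
A=lambda x,y:np.array([265+x/3,105+y/3]);B=lambda x,y:np.array([220+x/3,120+y/3])
obs=[("scene",A(293,585),lambda q:ch(q,(.09,-.14,0))),("scene",A(95,410),lambda q:ch(q,(-.09,-.14,0))),
("scene",A(92,338),lambda q:ch(q,(-.09,-.14,.082))),("scene",A(605,262),lambda q:lid(q,0,.14,.01)),("scene",A(312,522),lambda q:lid(q,0,-.14,.01)),
("scene",A(585,22),lambda q:lid(q,.18,.14,.01)),("scene",A(247,285),lambda q:lid(q,.18,-.14,.01)),("scene",A(573,10),lambda q:lid(q,.18,.14,0)),
("scene",A(50,305),lambda q:drw(q,-1,-.0605,.056)),("scene",A(180,208),lambda q:drw(q,-1,.0605,.056)),("scene",A(190,195),lambda q:drw(q,1,-.0605,.056)),("scene",A(305,112),lambda q:drw(q,1,.0605,.056)),
("scene",A(92,248),lambda q:drw(q,-1,0,.038,.022)),("scene",A(224,148),lambda q:drw(q,1,0,.038,.022)),
("side",B(278,524),lambda q:ch(q,(-.09,.14,0))),("side",B(278,465),lambda q:ch(q,(-.09,.14,.082))),("side",B(52,488),lambda q:ch(q,(.09,.14,0))),
("side",B(35,422),lambda q:ch(q,(.09,.14,.082))),("side",B(347,205),lambda q:ch(q,(-.09,-.14,.082))),("side",B(150,183),lambda q:ch(q,(.09,-.14,.082))),
("side",B(75,265),lambda q:lid(q,.18,.14,0)),("side",B(63,258),lambda q:lid(q,.18,.14,.01)),
("side",B(424,312),lambda q:drw(q,-1,0,.038,.022)),("side",B(405,438),lambda q:drw(q,1,0,.038,.022)),("side",B(408,245),lambda q:drw(q,-1,-.0605,.056)),("side",B(388,347),lambda q:drw(q,-1,.0605,.056)),("side",B(387,362),lambda q:drw(q,1,-.0605,.056))]
R=lambda q:np.concatenate([proj(n,f(q))-p for n,p,f in obs])
r=least_squares(R,[.6,.1,0,.04,.04,1.2],loss="soft_l1");q=r.x
print(np.round(q,4),np.degrees(q[2]),np.degrees(q[5]));print(np.round(R(q).reshape(-1,2),1).tolist())
print("knobs",drw(q,1,0,.038,.022),drw(q,-1,0,.038,.022),"edge",lid(q,.18,0,.01),lid(q,.18,-.14,.01),lid(q,.18,.14,.01))
np.save("q.npy",q)
# neighbours: base centre from mid rim pixel
def ray(n,uv,z):
    c=C[n];f=200/np.tan(np.radians(c["fovy"]/2));d=np.array([(uv[0]-c["cx"])/f,-(uv[1]-c["cy"])/f,-1]);M=np.linalg.inv(c["view"])
    o=M[:3,3];w=M[:3,:3]@d;return o+w*(z-o[2])/w[2]
print("bowl",ray("scene",(280,284),.06),ray("side",(316,170),.06));print("can",ray("scene",(384,92),.14),ray("side",(347,294),.14));print("mug",ray("side",(255.5,308),.095))
E
python3 f1.py
```

```text
[0.6564 0.0993 0.1386 0.0594 0.0555 1.2253] 7.94205535069716 70.2065488494752
[[-0.8, 0.2], [-0.9, -0.4], [-1.7, -1.1], [-0.6, -0.8], [0.4, 1.3], [0.1, -3.3], [0.3, -3.9], [-0.8, -0.4], [-1.4, -1.7], [-0.8, -1.0], [-0.7, -1.0], [-0.2, -1.2], [0.3, 0.8], [0.4, 1.0], [-0.1, 1.7], [-1.6, -0.8], [-0.8, 0.6], [-1.6, 0.4], [0.0, -0.8], [-0.6, -1.7], [-0.5, 0.2], [-1.6, 0.6], [-0.6, -0.8], [-0.8, -0.2], [-0.1, -1.0], [-1.0, -0.9], [0.0, -1.3]]
knobs [0.4773164  0.14250225 0.038     ] [0.49975176 0.00932478 0.038     ] edge [0.69444306 0.10463981 0.25475181] [ 0.71378708 -0.03401735  0.25475181] [0.67509904 0.24329698 0.25475181]
bowl [ 0.67872764 -0.14404301  0.06      ] [ 0.67106769 -0.12924779  0.06      ]
can [0.45857576 0.27345467 0.14      ] [0.45260412 0.28437781 0.14      ]
mug [0.61586481 0.34245286 0.095     ]
```

```bash
cat > mv.py <<'E'
import sys,numpy as np
from scipy.spatial.transform import Rotation as Ro
from rig import get_state
def R1(yaw):
    z=np.array([np.cos(yaw),np.sin(yaw),0]);x=np.array([0,0,-1.]);return np.c_[x,np.cross(z,x),z]
def go(*T,yaw=None):
    s=get_state();R=Ro.from_rotvec(s["orientation"]).as_matrix();yaw=np.load("q.npy")[2] if yaw is None else yaw
    print(round(s["t"],2),np.round(s["ee_pos"],4),np.round(s["force"],1),"reach turn",np.round(Ro.from_matrix(R.T@R1(yaw)).as_rotvec(True),1))
    for t in T: print(np.round(t,4),"->",np.round(R.T@(np.array(t)-s["ee_pos"])*100,1))
E
python3 - <<'E'
from mv import *
go((.428,.136,.2),(.428,.136,.034))
E
```

```text
1.1 [0.169  0.6017 0.2393] [ 0.1 -0.4  0.6] reach turn [-23.6  -0.    0. ]
[0.428 0.136 0.2  ] -> [  3.9 -37.8  37.5]
[0.428 0.136 0.034] -> [ 20.5 -37.8  37.5]
```

Call:
carry_out:
  deltas: "2 -18.9 18.7 -12 0 0; 3.9 -37.8 37.5 -23.6 0 0; 3.9 -37.8 37.5 -23.6 0 0; 3.9 -37.8 37.5 -23.6 0 0; 3.9 -37.8 37.5 -23.6 0 0; 3.9 -37.8 37.5 -23.6 0 0; 3.9 -37.8 37.5 -23.6 0 0; 3.9 -37.8 37.5 -23.6 0 0"
  fingers: -1

```text
t: 1.77
ee_pos: [0.3313, 0.3094, 0.2151]
orientation: [-0.108, 1.567, 0.109]
force: [0.7, 0.6, 0.3]
grip_width: -0.0001
```

```bash
python3 - <<'E'
from mv import *
go((.428,.136,.2),(.428,.136,.034))
E
```

```text
1.77 [0.3313 0.3094 0.2151] [0.7 0.6 0.3] reach turn [-0.  0. -0.]
[0.428 0.136 0.2  ] -> [  1.5 -18.5   7.2]
[0.428 0.136 0.034] -> [ 18.1 -18.5   7.2]
```

Call:
carry_out:
  deltas: "1.5 -18.5 7.2 0 0 0; 1.5 -18.5 7.2 0 0 0; 1.5 -18.5 7.2 0 0 0; 1.5 -18.5 7.2 0 0 0; 1.5 -18.5 7.2 0 0 0; 1.5 -18.5 7.2 0 0 0; 1.5 -18.5 7.2 0 0 0; 1.5 -18.5 7.2 0 0 0"

```text
t: 2.43
ee_pos: [0.4272, 0.1384, 0.2]
orientation: [-0.108, 1.568, 0.109]
force: [-0.8, -0.1, -0.0]
grip_width: -0.0
```

```bash
python3 - <<'E'
from mv import *
import cv2
from rig import *
go((.428,.136,.034))
cv2.imwrite("pics/w1.png",get_image("wrist"))
E
```

```text
2.43 [0.4272 0.1384 0.2   ] [-0.8 -0.1 -0. ] reach turn [-0. -0. -0.]
[0.428 0.136 0.034] -> [16.6 -0.3  0.1]
```

View pics/w1.png

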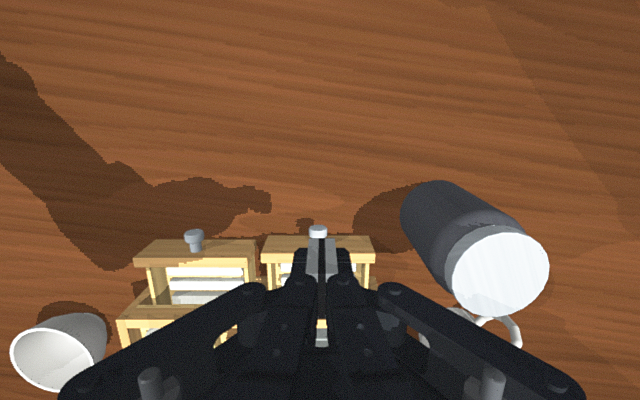

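The wrist view shows the left knob at (318,232), in line with the fingertips at (322,245). The panel edges are parallel to the image rows, so the yaw is right, and the canister at (480,250) is clear. Descending.

Call:
carry_out:
  deltas: "4 -0.3 0 0 0 0; 8 -0.3 0 0 0 0; 12 -0.3 0 0 0 0; 15 -0.3 0 0 0 0; 16.6 -0.3 0 0 0 0; 16.6 -0.3 0 0 0 0; 16.6 -0.3 0 0 0 0; 16.6 -0.3 0.5 0 0 0"

```text
t: 3.15
ee_pos: [0.4323, 0.1365, 0.0349]
orientation: [-0.11, 1.568, 0.11]
force: [-0.5, 0.0, -0.3]
grip_width: 0.0001
```

Call:
carry_out:
  deltas: "0 0 0.5 0 0 0; 0 0 1 0 0 0; 0 0 1.5 0 0 0; 0 0 2 0 0 0; 0 0 2.5 0 0 0; 0 0 3 0 0 0; 0 0 3.5 0 0 0; 0 0 4 0 0 0"

```text
t: 3.82
ee_pos: [0.4723, 0.1409, 0.0338]
orientation: [-0.109, 1.569, 0.108]
force: [-2.4, -0.5, 0.9]
grip_width: 0.0001
```

Call:
carry_out:
  deltas: "0 0 0.5 0 0 0; 0 0 1 0 0 0; 0 0 1.5 0 0 0; 0 0 2 0 0 0; 0 0 2.5 0 0 0; 0 0 3 0 0 0; 0 0 3.5 0 0 0; 0 0 4 0 0 0"

```text
t: 4.48
ee_pos: [0.5123, 0.1464, 0.0338]
orientation: [-0.109, 1.568, 0.108]
force: [-0.4, -0.8, -0.2]
grip_width: 0.0002
```

Call:
carry_out:
  deltas: "0 0 0.2 0 0 0; 0 0 0.4 0 0 0; 0 0 0.5 0 0 0; 0 0 0.6 0 0 0; 0 0 0.7 0 0 0; 0 0 0.8 0 0 0; 0 0 0.8 0 0 0"

```text
t: 5.07
ee_pos: [0.5201, 0.1477, 0.0339]
orientation: [-0.108, 1.568, 0.108]
force: [-0.5, -1.1, 0.0]
grip_width: 0.0002
```

Call:
carry_out:
  deltas: "0 0 0.1 0 0 0; 0 0 0.2 0 0 0; 0 0 0.2 0 0 0"

```text
t: 5.32
ee_pos: [0.5221, 0.148, 0.0339]
orientation: [-0.108, 1.568, 0.109]
force: [-0.6, -1.5, -1.2]
grip_width: 0.0
```

Call:
carry_out:
  deltas: "0 0 0.1 0 0 0; 0 0 0.1 0 0 0"

```text
t: 5.48
ee_pos: [0.5231, 0.1482, 0.0339]
orientation: [-0.108, 1.568, 0.109]
force: [-0.8, -0.8, 0.2]
grip_width: 0.0
```

Call:
carry_out:
  deltas: "0 0 0.1 0 0 0; 0 0 0.1 0 0 0"

```text
t: 5.65
ee_pos: [0.5241, 0.1483, 0.0339]
orientation: [-0.108, 1.568, 0.109]
force: [-1.3, -1.0, 0.4]
grip_width: -0.0003
```

Call:
carry_out:
  deltas: "0 0 0.1 0 0 0; 0 0 0.1 0 0 0"

```text
t: 5.82
ee_pos: [0.5251, 0.1485, 0.0339]
orientation: [-0.108, 1.568, 0.108]
force: [-0.7, -0.1, -0.2]
grip_width: -0.0004
```

```bash
python3 - <<'E'
import cv2,numpy as np
from rig import *
a=get_image("scene")[105:305,265:485];b=get_image("side")[120:310,220:370]
o=np.hstack([cv2.resize(a,(440,400),interpolation=2),cv2.resize(b,(316,400),interpolation=2)])
cv2.imwrite("pics/m1.png",o)
E
```

```text
(no output)
```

View pics/m1.png

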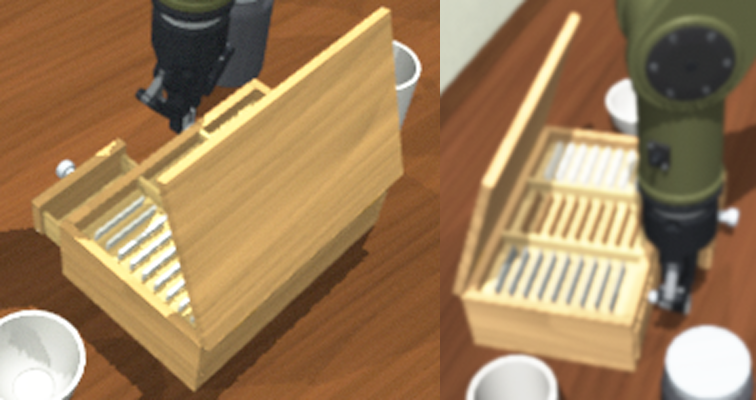

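Left drawer is nearly home (panel at about (205,125) in the scene half). I'll continue in 1 mm steps until the stop shows in the force.

Call:
carry_out:
  deltas: "0 0 0.1 0 0 0; 0 0 0.1 0 0 0"

```text
t: 6.08
ee_pos: [0.526, 0.1486, 0.0339]
orientation: [-0.108, 1.568, 0.109]
force: [-1.0, -0.5, 0.1]
grip_width: -0.0003
```

Call:
carry_out:
  deltas: "0 0 0.1 0 0 0; 0 0 0.1 0 0 0"

```text
t: 6.25
ee_pos: [0.527, 0.1487, 0.0339]
orientation: [-0.108, 1.568, 0.109]
force: [-1.5, -0.5, 0.2]
grip_width: -0.0002
```

Call:
carry_out:
  deltas: "0 0 0.1 0 0 0; 0 0 0.1 0 0 0"

```text
t: 6.42
ee_pos: [0.5274, 0.1487, 0.0339]
orientation: [-0.109, 1.569, 0.108]
force: [-3.1, 0.1, 2.0]
grip_width: -0.0002
```

Call:
carry_out:
  deltas: "0 0 0.05 0 0 0; 0 0 0.05 0 0 0; 0 0 0.05 0 0 0"

```text
t: 6.67
ee_pos: [0.5274, 0.1488, 0.0338]
orientation: [-0.109, 1.57, 0.108]
force: [-5.7, -0.8, 4.0]
grip_width: 0.0
```

The tool stops dead at x=0.527 with about 6 N: left drawer is home. Backing off and sidestepping to the right knob.

Call:
carry_out:
  deltas: "0 0 -3 0 0 0; 0 0 -6 0 0 0; 0 0 -8 0 0 0; 0 -3 -8 0 0 0; 0 -7 -8 0 0 0; 0 -10.5 -8 0 0 0; 0 -13.4 -8 0 0 0; 0 -13.4 -8 0 0 0"

```text
t: 7.33
ee_pos: [0.469, -0.0019, 0.034]
orientation: [-0.104, 1.567, 0.099]
force: [-0.8, -0.0, -0.0]
grip_width: 0.0001
```

Call:
carry_out:
  deltas: "0 0 1 0 0 0; 0 0 1.5 0 0 0; 0 0 2 0 0 0; 0 0 2.5 0 0 0; 0 0 3 0 0 0; 0 0 3.5 0 0 0; 0 0 4 0 0 0; 0 0 4.5 0 0 0"

```text
t: 8.0
ee_pos: [0.5123, 0.0117, 0.0338]
orientation: [-0.109, 1.569, 0.109]
force: [-1.9, -0.6, -0.6]
grip_width: -0.0001
```

```bash
python3 - <<'E'
from mv import *
q=np.load("q.npy");s=get_state();d=s["ee_pos"][:2]-q[:2];c,n=np.cos(q[2]),np.sin(q[2])
print(d@[c,n],d@[-n,c],s["force"])
E
```

```text
-0.15479163274410723 -0.06685881316659457 [-1.89297564 -0.55364384 -0.58249675]
```

Call:
carry_out:
  deltas: "0 0 0.4 0 0 0; 0 0 0.8 0 0 0; 0 0 1.2 0 0 0; 0 0 1.6 0 0 0; 0 0 2 0 0 0; 0 0 2.3 0 0 0; 0 0 2.6 0 0 0; 0 0 2.7 0 0 0"

```text
t: 8.67
ee_pos: [0.5394, 0.0151, 0.0339]
orientation: [-0.108, 1.568, 0.108]
force: [-1.8, 0.6, -0.4]
grip_width: -0.0001
```

Call:
carry_out:
  deltas: "0 0 0.1 0 0 0; 0 0 0.2 0 0 0; 0 0 0.3 0 0 0; 0 0 0.3 0 0 0"

```text
t: 9.0
ee_pos: [0.542, 0.0154, 0.0339]
orientation: [-0.108, 1.568, 0.108]
force: [-1.2, 0.5, 0.1]
grip_width: -0.0001
```

Call:
carry_out:
  deltas: "0 0 0.1 0 0 0; 0 0 0.2 0 0 0; 0 0 0.2 0 0 0"

```text
t: 9.25
ee_pos: [0.544, 0.0156, 0.0339]
orientation: [-0.108, 1.568, 0.108]
force: [-1.7, 0.1, -0.2]
grip_width: -0.0
```

Call:
carry_out:
  deltas: "0 0 0.1 0 0 0; 0 0 0.1 0 0 0"

```text
t: 9.42
ee_pos: [0.545, 0.0158, 0.0339]
orientation: [-0.108, 1.568, 0.108]
force: [-0.7, 0.0, -0.1]
grip_width: -0.0001
```

Call:
carry_out:
  deltas: "0 0 0.1 0 0 0; 0 0 0.1 0 0 0"

```text
t: 9.58
ee_pos: [0.5456, 0.0159, 0.0339]
orientation: [-0.109, 1.569, 0.108]
force: [-1.7, -0.0, 0.2]
grip_width: -0.0
```

Call:
carry_out:
  deltas: "0 0 0.1 0 0 0; 0 0 0.1 0 0 0"

```text
t: 9.75
ee_pos: [0.5457, 0.0158, 0.0338]
orientation: [-0.109, 1.57, 0.108]
force: [-3.9, -0.3, 3.0]
grip_width: -0.0003
```

Call:
carry_out:
  deltas: "0 0 0.05 0 0 0; 0 0 0.05 0 0 0; 0 0 0.05 0 0 0"

```text
t: 10.0
ee_pos: [0.5457, 0.0158, 0.0338]
orientation: [-0.109, 1.571, 0.108]
force: [-5.3, 0.2, 3.5]
grip_width: -0.0001
```

Right drawer is also at its stop. Backing off and rising above the lid, then a check picture.

Call:
carry_out:
  deltas: "0 0 -3 0 0 0; 0 0 -6 0 0 0; -4 0 -8 0 0 0; -8 0 -8 0 0 0; -12 0 -8 0 0 0; -16 0 -8 0 0 0; -20 0 -8 0 0 0; -24 0 -8 0 0 0"

```text
t: 10.67
ee_pos: [0.4682, 0.0052, 0.2767]
orientation: [-0.108, 1.566, 0.108]
force: [0.8, -0.4, -0.9]
grip_width: -0.0004
```

Call:
carry_out:
  deltas: "-4 0 0 0 0 0; -7 0 0 0 0 0; -7 0 0 0 0 0"

```text
t: 10.92
ee_pos: [0.4709, 0.0055, 0.3507]
orientation: [-0.109, 1.556, 0.107]
force: [1.4, 0.1, 0.3]
grip_width: 0.0002
```

```bash
python3 - <<'E'
import cv2,numpy as np
from fit import *
from rig import *
q=np.load("q.npy");q[3:5]=0
def crop(n,x,y,w,h,k):
    a=cv2.resize(get_image(n)[y:y+h,x:x+w],None,fx=k,fy=k,interpolation=2)
    for P in [ch(q,(i,j,z)) for i in(-.09,.09) for j in(-.14,.14) for z in(0,.082)]+[lid(q,.18,j,t) for j in(-.14,.14) for t in(0,.01)]:
        u=(proj(n,P)-[x,y]+.5)*k; cv2.circle(a,tuple(int(v) for v in u),2,(0,0,255),-1)
    return a
a=crop("scene",265,105,200,200,2);b=crop("side",220,120,150,200,2)
cv2.imwrite("pics/m2.png",np.hstack([a,b]))
E
```

```text
(no output)
```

View pics/m2.png

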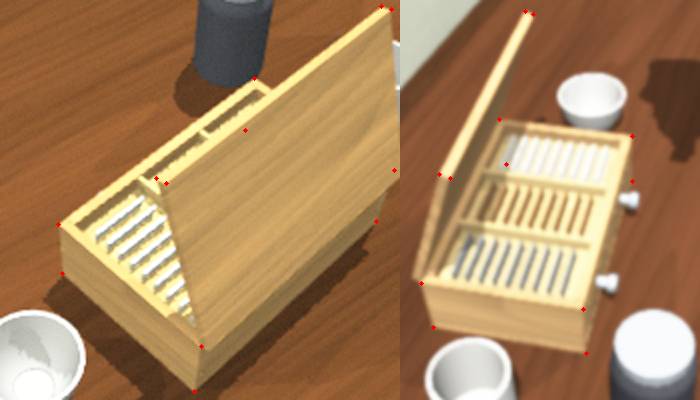

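Both drawers are flush, and the model dots still sit on the chest corners, so it hasn't moved. The lid's edge is at about (530,13) in the side half. Next I'll compute the lid arc.

```bash
cat > arc.py <<'E'
from mv import *
from fit import ch
q=np.load("q.npy");r=.155
def tcp(a,off=0):
    a=np.radians(a);x=.09-r*np.cos(a)+(.01+off)*np.sin(a)+.010;z=.082+r*np.sin(a)+(.01+off)*np.cos(a)+.008
    return ch(q,(x,0,z))
E
python3 - <<'E'
from arc import *
A=ch(q,(.085,0,.34));B=ch(q,(.085,0,.245))
go(A,B,*[tcp(a) for a in range(75,-1,-5)])
E
```

```text
11.02 [0.4689 0.0051 0.3453] [-0.3 -0.7 -1. ] reach turn [-0.   0.2  0. ]
[0.7405 0.1111 0.34  ] -> [ 0.6  6.8 28.4]
[0.7405 0.1111 0.245 ] -> [10.1  6.8 28.3]
[0.7252 0.1089 0.2423] -> [10.4  6.8 26.8]
[0.7122 0.1071 0.2391] -> [10.7  6.8 25.5]
[0.6995 0.1053 0.2347] -> [11.2  6.8 24.2]
[0.6872 0.1036 0.2292] -> [11.7  6.8 22.9]
[0.6755 0.102  0.2227] -> [12.3  6.8 21.7]
[0.6643 0.1004 0.2152] -> [13.1  6.8 20.6]
[0.6538 0.099  0.2067] -> [13.9  6.8 19.6]
[0.6442 0.0976 0.1973] -> [14.9  6.8 18.6]
[0.6353 0.0964 0.1871] -> [15.9  6.8 17.7]
[0.6274 0.0953 0.1762] -> [17.   6.8 16.9]
[0.6205 0.0943 0.1646] -> [18.1  6.8 16.2]
[0.6145 0.0935 0.1524] -> [19.3  6.8 15.6]
[0.6097 0.0928 0.1398] -> [20.6  6.8 15.1]
[0.6059 0.0923 0.1268] -> [21.9  6.8 14.7]
[0.6033 0.0919 0.1135] -> [23.2  6.8 14.4]
[0.6019 0.0917 0.1   ] -> [24.6  6.8 14.3]
```

Call:
carry_out:
  deltas: "0 1 4 0 0 0; 0 2 8 0 0 0; 0 3 12 0 0 0; 0 4 16 0 0 0; 0 5 20 0 0 0; 0 6 24 0 0 0; 0.5 6.8 28.4 0 0 0; 0.6 6.8 28.4 0 0 0"

```text
t: 11.68
ee_pos: [0.7443, 0.1147, 0.3282]
orientation: [-0.11, 1.576, 0.111]
force: [-1.8, -0.3, -2.8]
grip_width: -0.0001
```

Call:
carry_out:
  deltas: "0 0 0 0 0 0; 0 0 0 0 0 0"

```text
t: 11.85
ee_pos: [0.7397, 0.1117, 0.3351]
orientation: [-0.109, 1.572, 0.108]
force: [0.9, -0.3, -0.2]
grip_width: 0.0002
```

```bash
python3 - <<'E'
from arc import *
go(ch(q,(.085,0,.245)),*[tcp(a) for a in range(75,49,-5)])
E
```

```text
11.85 [0.7397 0.1117 0.3351] [ 0.9 -0.3 -0.2] reach turn [-0.  -0.2  0. ]
[0.7405 0.1111 0.245 ] -> [ 9.  -0.1  0.1]
[0.7252 0.1089 0.2423] -> [ 9.3 -0.1 -1.4]
[0.7122 0.1071 0.2391] -> [ 9.6 -0.1 -2.7]
[0.6995 0.1053 0.2347] -> [10.1 -0.1 -4. ]
[0.6872 0.1036 0.2292] -> [10.6 -0.1 -5.3]
[0.6755 0.102  0.2227] -> [11.3 -0.1 -6.5]
[0.6643 0.1004 0.2152] -> [12.  -0.1 -7.6]
```

Call:
carry_out:
  deltas: "3 0 0.3 0 0 0; 6 0 0.3 0 0 0; 8 0 0.2 0 0 0; 9 0 0 0 0 0; 9.2 0 -0.5 0 0 0; 9.3 0 -1 0 0 0; 9.3 0 -1.4 0 0 0; 9.4 0 -1.9 0 0 0"

```text
t: 12.52
ee_pos: [0.721, 0.1088, 0.2463]
orientation: [-0.108, 1.565, 0.108]
force: [-0.7, 0.4, 0.0]
grip_width: 0.0002
```

Call:
carry_out:
  deltas: "0 0 -0.4 0 0 0; 0.1 0 -0.8 0 0 0; 0.2 0 -1.2 0 0 0; 0.2 0 -1.2 0 0 0"

```text
t: 12.85
ee_pos: [0.7091, 0.1074, 0.2426]
orientation: [-0.108, 1.567, 0.108]
force: [0.4, 0.8, 1.4]
grip_width: -0.0002
```

```bash
python3 - <<'E'
from arc import *
go(*[tcp(a) for a in range(75,24,-5)])
E
```

```text
12.85 [0.7091 0.1074 0.2426] [0.4 0.8 1.4] reach turn [-0.   0.1  0. ]
[0.7252 0.1089 0.2423] -> [ 0.  -0.1  1.6]
[0.7122 0.1071 0.2391] -> [ 0.4 -0.1  0.3]
[0.6995 0.1053 0.2347] -> [ 0.8 -0.1 -1. ]
[0.6872 0.1036 0.2292] -> [ 1.3 -0.1 -2.2]
[0.6755 0.102  0.2227] -> [ 2.  -0.1 -3.4]
[0.6643 0.1004 0.2152] -> [ 2.7 -0.1 -4.5]
[0.6538 0.099  0.2067] -> [ 3.6 -0.1 -5.6]
[0.6442 0.0976 0.1973] -> [ 4.5 -0.1 -6.6]
[0.6353 0.0964 0.1871] -> [ 5.5 -0.1 -7.5]
[0.6274 0.0953 0.1762] -> [ 6.6 -0.1 -8.3]
[0.6205 0.0943 0.1646] -> [ 7.8 -0.1 -9. ]
```

Near contact. Now I'll follow the arc at about 8 mm per row.

Call:
carry_out:
  deltas: "0.3 0 -0.3 0 0 0; 0.8 0 -1 0 0 0; 1 0 -1.6 0 0 0; 1.3 0 -2.2 0 0 0; 1.6 0 -2.8 0 0 0; 2 0 -3.4 0 0 0; 2.3 0 -4 0 0 0; 2.7 0 -4.5 0 0 0"

```text
t: 13.52
ee_pos: [0.664, 0.1011, 0.2148]
orientation: [-0.108, 1.568, 0.108]
force: [0.9, 1.1, 2.0]
grip_width: 0.0
```

Call:
carry_out:
  deltas: "0.5 0 -0.6 0 0 0; 0.9 0 -1.1 0 0 0; 1.3 0 -1.6 0 0 0; 1.8 0 -2.1 0 0 0; 2.3 0 -2.6 0 0 0; 2.8 0 -3 0 0 0; 3.4 0 -3.4 0 0 0; 3.9 0 -3.8 0 0 0"

```text
t: 14.18
ee_pos: [0.6263, 0.0958, 0.1751]
orientation: [-0.109, 1.569, 0.108]
force: [2.3, 0.1, 0.9]
grip_width: -0.0002
```

```bash
python3 - <<'E'
from arc import *
from fit import *
import cv2
from rig import *
go(*[tcp(a) for a in range(30,-1,-5)])
cv2.imwrite("pics/m3.png",cv2.resize(get_image("scene")[85:305,245:485],None,fx=2,fy=2))
E
```

```text
14.18 [0.6263 0.0958 0.1751] [2.3 0.1 0.9] reach turn [-0. -0.  0.]
[0.6274 0.0953 0.1762] -> [-0.1 -0.1  0.1]
[0.6205 0.0943 0.1646] -> [ 1.1 -0.1 -0.6]
[0.6145 0.0935 0.1524] -> [ 2.3 -0.1 -1.2]
[0.6097 0.0928 0.1398] -> [ 3.5 -0.1 -1.7]
[0.6059 0.0923 0.1268] -> [ 4.8 -0.1 -2.1]
[0.6033 0.0919 0.1135] -> [ 6.2 -0.1 -2.3]
[0.6019 0.0917 0.1   ] -> [ 7.5 -0.1 -2.5]
```

View pics/m3.png

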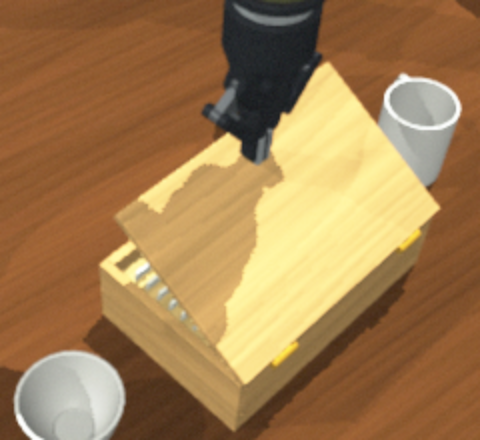

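The lid has followed the fingertips (at about (258,158)) down to roughly 30°. Continuing, slower near the end.

Call:
carry_out:
  deltas: "0.6 0 -0.4 0 0 0; 1.2 0 -0.7 0 0 0; 1.8 0 -1 0 0 0; 2.4 0 -1.3 0 0 0; 3 0 -1.6 0 0 0; 3.6 0 -1.8 0 0 0; 4.2 0 -2 0 0 0; 4.8 0 -2.2 0 0 0"

```text
t: 14.9
ee_pos: [0.6054, 0.0929, 0.1273]
orientation: [-0.108, 1.568, 0.108]
force: [1.7, -0.8, 0.5]
grip_width: -0.0002
```

Call:
carry_out:
  deltas: "0.3 0 -0.1 0 0 0; 0.6 0 -0.1 0 0 0; 0.9 0 -0.2 0 0 0; 1.2 0 -0.2 0 0 0; 1.4 0 -0.3 0 0 0; 1.6 0 -0.3 0 0 0; 1.8 0 -0.3 0 0 0; 1.8 0 -0.3 0 0 0"

```text
t: 15.57
ee_pos: [0.602, 0.0924, 0.1095]
orientation: [-0.109, 1.569, 0.108]
force: [0.0, 0.5, 0.7]
grip_width: 0.0
```

Call:
carry_out:
  deltas: "0.1 0 0 0 0 0; 0.2 0 0 0 0 0; 0.3 0 0 0 0 0; 0.3 0 0 0 0 0"

```text
t: 15.9
ee_pos: [0.6022, 0.0925, 0.1067]
orientation: [-0.109, 1.568, 0.108]
force: [-0.9, 0.1, -0.2]
grip_width: -0.0001
```

Call:
carry_out:
  deltas: "0.1 0 0 0 0 0; 0.2 0 0 0 0 0; 0.3 0 0 0 0 0; 0.3 0 0 0 0 0"

```text
t: 16.23
ee_pos: [0.6022, 0.0925, 0.1037]
orientation: [-0.108, 1.568, 0.108]
force: [-0.4, -0.3, -0.7]
grip_width: -0.0002
```

Call:
carry_out:
  deltas: "0.1 0 0 0 0 0; 0.2 0 0 0 0 0; 0.2 0 0 0 0 0"

```text
t: 16.48
ee_pos: [0.6022, 0.0925, 0.1017]
orientation: [-0.108, 1.568, 0.108]
force: [-0.5, 0.2, -0.7]
grip_width: -0.0001
```

Call:
carry_out:
  deltas: "0.1 0 0 0 0 0; 0.1 0 0 0 0 0"

```text
t: 16.65
ee_pos: [0.6023, 0.0925, 0.1008]
orientation: [-0.108, 1.568, 0.108]
force: [0.0, 0.1, -0.3]
grip_width: -0.0001
```

Call:
carry_out:
  deltas: "0.1 0 0 0 0 0; 0.1 0 0 0 0 0"

```text
t: 16.82
ee_pos: [0.6024, 0.0925, 0.1002]
orientation: [-0.108, 1.568, 0.108]
force: [-1.4, 0.2, 3.5]
grip_width: 0.0002
```

Call:
carry_out:
  deltas: "0.1 0 0 0 0 0; 0.1 0 0 0 0 0"

```text
t: 16.98
ee_pos: [0.6024, 0.0925, 0.1001]
orientation: [-0.109, 1.567, 0.108]
force: [-3.8, -0.4, 11.9]
grip_width: -0.0002
```

```bash
python3 - <<'E'
import cv2
from rig import *
cv2.imwrite("pics/m4.png",cv2.resize(get_image("side")[120:320,210:400],None,fx=3,fy=3,interpolation=2))
E
```

```text
(no output)
```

View pics/m4.png

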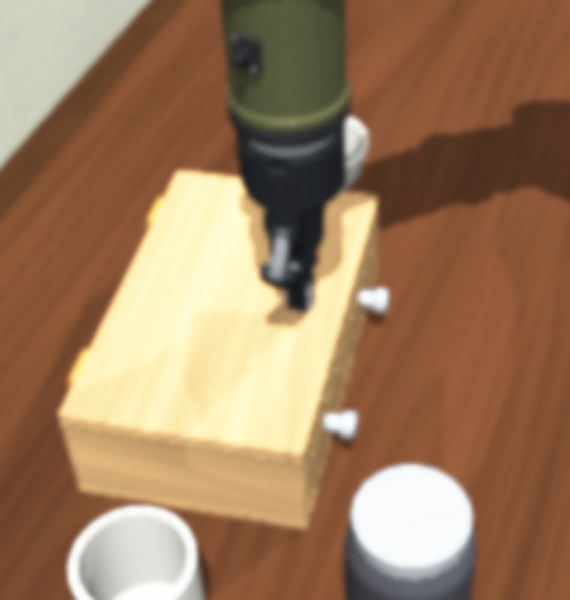

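The lid lies flat. The tool stopped dead at TCP z=0.100, exactly the predicted shut height, with about 12 N. Rising clear.

Call:
carry_out:
  deltas: "-0.5 0 0 0 0 0; -2 0 0 0 0 0; -5 0 0 0 0 0; -9 0 0 0 0 0; -13 0 0 0 0 0; -17 0 -3 0 0 0; -20 0 -7 0 0 0; -22 0 -11 0 0 0"

```text
t: 17.7
ee_pos: [0.5099, 0.0799, 0.3114]
orientation: [-0.108, 1.565, 0.109]
force: [0.4, -0.3, 0.0]
grip_width: 0.0001
```

Call:
carry_out:
  deltas: "0 0 -4 0 0 0; 0 0 -8 0 0 0; 0 0 -12 0 0 0; 0 0 -12 0 0 0; 0 0 -12 0 0 0; 0 0 -12 0 0 0"

```text
t: 18.2
ee_pos: [0.3916, 0.0631, 0.3099]
orientation: [-0.108, 1.566, 0.108]
force: [-0.0, 0.3, -0.3]
grip_width: -0.0001
```

```bash
python3 - <<'E'
import cv2,numpy as np
from fit import *
from rig import *
q=np.load("q.npy");q[3:]=0;print(get_state()["force"])
def crop(n,x,y,w,h,k):
    a=cv2.resize(get_image(n)[y:y+h,x:x+w],None,fx=k,fy=k,interpolation=2)
    for P in [ch(q,(i,j,z)) for i in(-.09,.09) for j in(-.14,.14) for z in(0,.092)]+[drw(q,s,0,.038,.022) for s in(-1,1)]:
        u=(proj(n,P)-[x,y]+.5)*k; cv2.circle(a,tuple(int(v) for v in u),2,(0,0,255),-1)
    return a
a=crop("scene",245,75,230,235,2);b=crop("side",220,130,160,235,2)
cv2.imwrite("pics/m5.png",np.hstack([a,b]))
E
```

```text
[-0.04034755  0.26453738 -0.34526907]
```

View pics/m5.png

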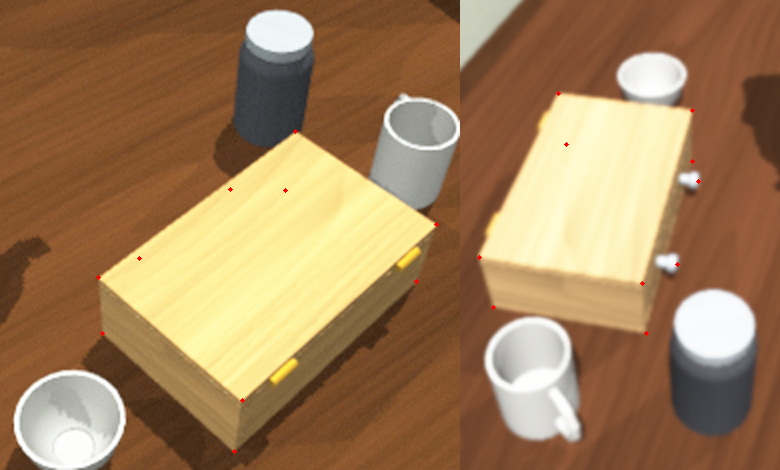

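The predicted corners of the shut chest, with the lid top at 92 mm, and the shut knob ends all match the picture in both views. Mug, canister and bowl haven't moved. Handing in.

```bash
python3 -c "
from rig import *
print(hand_in())"
```

```text
the job is handed in; nothing more can be done
None
```

The tea chest is closed and the job is handed in; the last state reading was at about 18 s of the 58 s allowed. With the fingers shut I pushed the left drawer home by its knob, then the right one. I then guided the lid down from about 70° with the fingertips.

- **Drawers:** each stopped dead within 1–2 mm of where I predicted, with a wrist force of about 6–7 N.
- **Lid:** it stopped at tool height 0.100 m, exactly the predicted shut height. The last press read about 12 N (12.5 N in all). The force reading showed almost no resistance over the last 2 cm or so before it shut, so only the stop and the pictures confirm it.
- **Final pictures:** in both views the shut-chest model matched the chest corners and the lid top. The knob ends matched in the side view; the lid hides them in the scene view. The chest hadn't visibly moved, and the mug, canister and bowl looked untouched. The arm was clear of everything. No check failed.

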